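# Set up the fold-down worktop of the spice cupboard

### The arm

A 6-joint arm with a two-finger parallel gripper is mounted at the origin on a cart in front of the work surface, level with it; the furniture and walls round the work are solid. World frame = base frame: x ahead of the robot, y to its left, z up, the work surface at z = 0. Lengths are in m, angles in rad, forces in N, time in s.
With the tool pointing down it reaches from about 0.275 to 0.85 m from the base axis. Payload 5.2 kg.
Tool frame: the origin (TCP) lies at the very end of the fingers, on their centre line; the grasp point (between the pads) lies 19 mm behind it; z points along the fingers, y is the line along which they close (so a half turn about z gives the same grasp; the last joint's range is limited). The gripper opens to 85 mm and grips with 20 to 120 N. Pads are 22 mm wide; open, the fingers measure 114 mm over their backs; the gripper's body (76 mm by 85 mm) begins 54 mm behind the grasp point. The pads swing forward as they close: fully open they stand 13 mm farther back than shut.
Start: joints at [-1.454, 0.259, 1.535, -0, 1.348, -0.203], TCP at [0.173, -0.522, 0.209] pointing down, gripper open.
Joint ranges: [-3.14, 3.14], [-0.91, 2.08], [0.19, 2.58], [-1.22, 4.36], [0.22, 2.71], [-3.12, 3.12]. Speed limits (rad/s): [2.57, 2.57, 3.14, 3.14, 3.14, 3.14].

### API

Orientations are given as [roll, pitch, yaw] about the fixed x, y, z axes, in that order (R = Rz(yaw) Ry(pitch) Rx(roll)).
In Python, from plant import env gives the robot as it stands.
- The arm moves only by the shell command python3 -m pendant 'ROWS' [OPENING] [FORCE]. ROWS is JSON, a list of rows, each a list of 2 entries, a list of its own where there are three numbers: the shift along the world's x, y, z in cm, then the turn, a rotation vector about the world's x, y, z in degrees. In form: [[[tx, ty, tz], [wx, wy, wz]], ...]. A call has 1 to 5 rows; each row shifts and turns the commanded pose from where the row before left it; what a row does not reach is not made up. A row lasts 1/8 s, in which the tool goes at most 62.5 mm and 10.7 degrees, less where a joint would pass 70% of its speed; a pose out of reach is approached as far as the arm can. A call with a gripper value outside its range is refused whole. OPENING is the opening, from 0 (shut) to 1 (fully open), set as the call begins (- or left out, the last holds). The fingers move at their own pace and stop on an object; FORCE is the grip in N (left out, the last holds). Time passes only in rows, so rows that do not move let the fingers close. It gives the time, the measured TCP pose, the force, the opening and the grip force at its end, in the units of the state.
- env.get_obs(): the state, without advancing time (a new reading comes with each control period).
- env.capture(name): name is "side" or "top" or "wrist"; returns the picture (400x640x3 uint8, blue, green, red); there is no depth.
- env.camera_info(name): a dict with "camera_matrix" (3x3 intrinsics, pixels), "k1" (the pictures are not rectified: a ray, as slopes to the right and down, at radius r is drawn at 1 + k1 r^2 times it, then the intrinsics apply), "T" (4x4, takes a point from camera to world coordinates); the wrist camera has in their place "T_tool_cam" (4x4, takes a point from camera to tool coordinates, whose origin is the TCP and whose axes are the flange's). Camera axes: x right, y down, z forward; pixel columns grow to the right and rows downward; lengths in m; the calibration is good to about 2 mm. A picture is of the moment at which its call begins: read the wrist's pose just before it. camera_info takes no time and is no camera call.
- env.hand_in(): hands the job in; it is judged then, once.
The state is a dict: "time_s": time; "joint_pos": joint angles; "joint_velocities": joint speeds; "tau": joint torques, N m; "tcp_pos": TCP position; "ee_rot": TCP orientation; "force": force on the tool from outside, world axes, zero at the start; "ft_torque": the same for the moment, N m; "width": finger opening in m; "gripper_force": force on a finger pad.
Only numpy, scipy, OpenCV 4.12 (cv2) and the standard library are available. Lean on these libraries where they do the work, as an engineer would, in place of code of your own. Each camera call takes 0.05 s, during which the arm holds its last target. There are 200 camera calls.

### The job

Set up the fold-down worktop of the little spice cupboard: pull both wooden slide-out supports in its base all the way out to their stops while the flap is still up, then push the flap in by feel, without forcing it, to spring its hidden push-to-open latch, and fold it down gently until it lies level on both supports. Leave the things on and beside the cupboard where they stand, and let the flap go when it is down.

Things in the scene. Friction and masses are not known exactly. Their poses are not given: they have to be found in the camera images.
- cupboard: Fixed white cupboard with light wooden top and flap, 180 deep x 280 wide x 234 mm high (top board 292 wide). Origin: centre of its underside; x from front to back, y to its left seen from the robot, z up. Base front: upright, at x = -90 mm, 80 mm high; above it the shut flap leans back 20 degrees. Top board: front edge at x = -22 mm, top at z = 234 mm.
- left_support_knob (a point): Centre of the head of the round steel knob (25 mm diameter, head 14 mm long along x, on a 10 mm neck) on the front end of the left support. With the support in, it is 35 mm in front of the base front, at cupboard y = +111 mm, z = 56 mm. Axes as the cupboard's.
- right_support_knob (a point): the same on the right support, at cupboard y = -111 mm
- left_support (a joint): Left slide-out support (wooden bar 20 mm wide, 47 mm high, top at z = 79 mm): how far it is out in m, 0 (flush) to 0.12 (at its stop). It slides along cupboard -x with about 3 N of friction plus light damping and stays where it is left; at the start up to 12 mm out.
- right_support (a joint): the same for the right support
- flap_hinge (a point): Middle of the flap's hinge line, at cupboard x = -84, y = 0, z = 86 mm. The axes turn with the flap: z points from the hinge up the flap, y along the hinge line to the left, x through the flap towards its inner face. The stays are damped: folding it slowly takes only a few N; beyond about 0.8 to 1.1 rad it may sink on by its own weight, at under 2 rad/s.
- flap_edge (a point): Middle of the flap's free (upper) edge, mid-thickness, 152 mm from the hinge line along the flap; axes as flap_hinge. Plain board, 280 mm wide, 12 mm thick, no handle. Once sprung open, a gap of about 60 mm lies between its inner face and the top board, free across the middle 120 mm, for closed fingers to reach in from above behind the edge and fold it down.
- flap (a joint): Angle of the flap in rad: 0 = shut (leaning back 20 degrees), 0.35 = upright, 1.92 = level on the pulled-out supports; without them it sinks past level, to 2.45. Latched, it moves only inward: pushed in about 5 mm near its free edge (about 8 N; hard stop at 7 mm) the hidden latch lets go, and as the pressure is taken away a plunger pushes it out to about 0.41 rad.
- tuna_tin: flat tin, 85 mm diameter, 37 mm high, on the back of the cupboard's top, left or right; bystander. Origin: centre of its underside.
- striped_mug: mug with stripes, 86x120x101 mm, on the back of the cupboard's top, on the other side; bystander. Origin: centre of its underside.
- tall_bottle: glass bottle 62 mm diameter, 238 mm high, standing close to the cupboard's right side; bystander. Origin: centre of its underside.
- dish_soap_bottle: soap bottle 50x79x250 mm, standing close to the cupboard's left side; bystander. Origin: centre of its underside.

How it is judged:
On the way:
1. both supports are pulled out to their stops (within 8 mm) while the flap is still up (value of joint each of left_support, right_support above 0.112 m and value of joint flap below 0.8 rad), for 0.2 s.
At the end, for the whole second after the job is handed in: The flap lies level (within 0.035 rad) and still, bearing on both supports; both supports are out to within 10 mm of their stops; tin, mug and both bottles are within 30 mm of where they stood; the robot has let go (value of joint flap between 1.885 and 1.955 rad and velocity of joint flap below 0.05 rad/s and value of joint each of left_support, right_support above 0.11 m and contact force between flap and left_support above 0.03 N and contact force between flap and right_support above 0.03 N and distance of each of tuna_tin, striped_mug, tall_bottle, dish_soap_bottle from where it was at the start of the episode below 0.03 m); the robot touches nothing.
It fails at once if the flap is let fall or pushed down past level (value of joint flap above 2 rad).
It fails at once if the flap is slammed (folded faster than 4 rad/s) (velocity of joint flap above 4 rad/s).
It fails at once if the shut flap is forced: pushed in with over 50 N (value of joint flap below 0.1 rad and contact force between the fingers and flap above 50 N).
It fails at once if a bystander is knocked over (angle between any of tuna_tin, striped_mug, tall_bottle, dish_soap_bottle's own z axis and vertical above 0.5 rad).
It also fails if it takes over 58 s, if anything falls off the work surface, if the arm or the gripper's body presses on something with over 40 N, if the wrist force passes 120 N, or if a joint passes its speed limit or range.

## Working session

There is one attempt and no reset: what is moved stays moved. The work goes in short steps, Python scripts to look and compute and a shell command to move; the robot and the scene stay as the last step left them, time stands still between calls to the robot, and variables do not carry over. Pictures are saved under pics/ and viewed, at most 10 in all, crops included, and the job is handed in when it is done.

```bash
mkdir -p pics; ls; python3 - <<'E'
from plant import env
import cv2,numpy as np
o=env.get_obs();print(o['time_s'],o['tcp_pos'],o['ee_rot'])
a=env.capture('side');b=env.capture('top')
cv2.imwrite('pics/side0.png',a);cv2.imwrite('pics/top0.png',b)
for n in('side','top','wrist'):print(n,env.camera_info(n))
E
```

```text
pics
0.0 [ 0.17285696 -0.52151961  0.20847642] [-3.13977472e+00 -4.00824242e-04  3.19822593e-01]
side {'camera_matrix': array([[397.55391461,   0.        , 324.24059193],
       [  0.        , 397.55391461, 204.33976886],
       [  0.        ,   0.        ,   1.        ]]), 'k1': -0.07890106372846462, 'T': array([[ 0.85864002, -0.25774249,  0.44306446,  0.29246059],
       [-0.51256443, -0.42520686,  0.74597375, -0.64659268],
       [-0.00387508, -0.867622  , -0.49720927,  0.57729491],
       [ 0.        ,  0.        ,  0.        ,  1.        ]])}
top {'camera_matrix': array([[475.67703418,   0.        , 318.7023449 ],
       [  0.        , 475.67703418, 197.77204924],
       [  0.        ,   0.        ,   1.        ]]), 'k1': -0.08670920993037498, 'T': array([[-0.30784437, -0.92147934,  0.23687057,  0.42929478],
       [-0.95141758,  0.29656585, -0.08278463,  0.07180594],
       [ 0.00603661, -0.25084761, -0.96800777,  1.06256285],
       [ 0.        ,  0.        ,  0.        ,  1.        ]])}
wrist {'camera_matrix': array([[292.84797582,   0.        , 321.41025162],
       [  0.        , 292.84797582, 198.47851312],
       [  0.        ,   0.        ,   1.        ]]), 'k1': -0.007780190241763383, 'T_tool_cam': array([[ 1.22523838e-03, -9.49953857e-01, -3.12387849e-01,
         8.08059069e-02],
       [ 9.99999248e-01,  1.14961083e-03,  4.26265681e-04,
         1.07429316e-03],
       [-4.58082717e-05, -3.12388137e-01,  9.49954551e-01,
        -1.64609896e-01],
       [ 0.00000000e+00,  0.00000000e+00,  0.00000000e+00,
         1.00000000e+00]])}
```

View pics/top0.png

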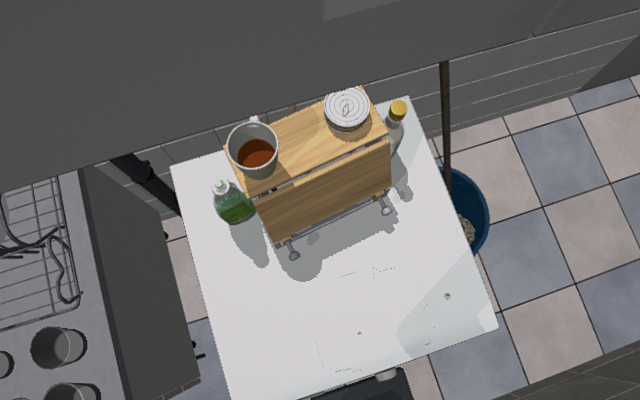

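View pics/side0.png

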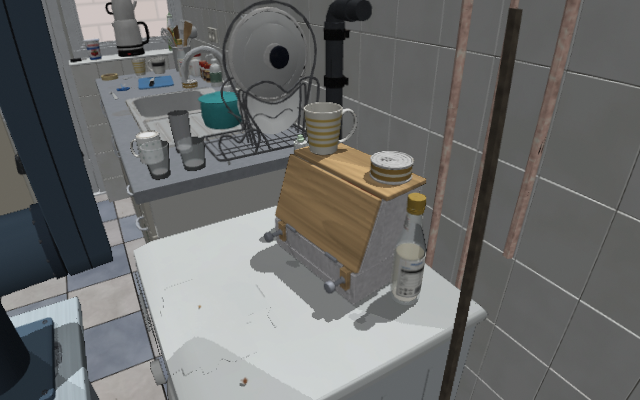

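The top view shows knobs at about (293,254) (left) and (387,210) (right). The side view shows them at (269,236) and (330,286). The mug is on the left and the tin on the right. I'll enlarge both views to get exact pixels.

```bash
python3 - <<'E'
import cv2
a=cv2.imread('pics/top0.png')[85:275,220:420];b=cv2.imread('pics/side0.png')[135:310,255:435]
cv2.imwrite('pics/topc.png',cv2.resize(a,None,fx=3,fy=3,interpolation=2));cv2.imwrite('pics/sidec.png',cv2.resize(b,None,fx=3.3333,fy=3.3333,interpolation=2))
E
```

```text
(no output)
```

View pics/topc.png

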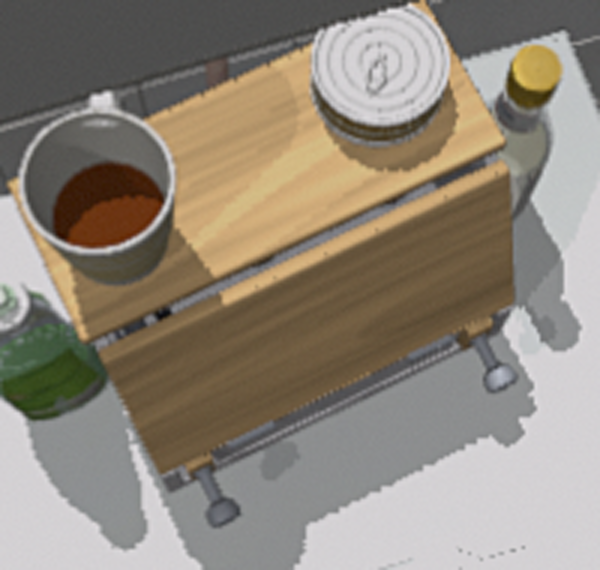

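View pics/sidec.png

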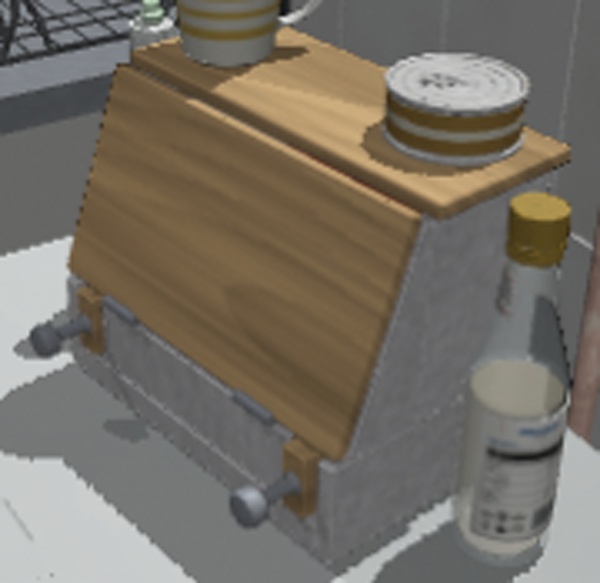

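The crops show the knob heads at topc (223,512) and (500,376), and at sidec (45,339) and (250,504). The top board front corners are near topc (83,338) and (505,146), and the flap edge runs (102,352) to (510,178).

```bash
cat > h.py <<'E'
from plant import env
import numpy as np,cv2
from scipy.spatial.transform import Rotation as Ro
def ray(n,u,v,T=None):
    c=env.camera_info(n);K=c['camera_matrix']
    p=cv2.undistortPoints(np.array([[[u,v]]],float),K,np.array([c['k1'],0,0,0,0.]))[0,0]
    if T is None:T=c['T']
    d=T[:3,:3]@[p[0],p[1],1];return T[:3,3],d/np.linalg.norm(d)
def tri(r,s):
    A=np.c_[r[1],-s[1]];t=np.linalg.lstsq(A,s[0]-r[0],rcond=None)[0]
    p=r[0]+t[0]*r[1];q=s[0]+t[1]*s[1];return (p+q)/2,np.linalg.norm(p-q)
def plane(r,z):return r[0]+r[1]*(z-r[0][2])/r[1][2]
E
python3 - <<'E'
from h import *
t=lambda x,y:ray('top',x/3+220-.33,y/3+85-.33)
s=lambda x,y:ray('side',x/3.3333+255-.35,y/3.3333+135-.35)
np.set_printoptions(precision=4,suppress=True)
for n,a,b in[('Lk',(223,512),(45,339)),('Rk',(500,376),(250,504)),('boardFR',(505,146),(443,210)),('boardFL',(83,338),(132,60)),('flapTR',(510,178),(420,218)),('flapTL',(102,352),(118,66))]:
    print(n,*tri(t(*a),s(*b)),plane(t(*a),.234),plane(s(*b),.234))
L=plane(t(223,512),.056);R=plane(t(500,376),.056);print(L,R)
E
```

```text
Lk [0.5705 0.0748 0.0559] 0.002330686183478017 [0.5464 0.074  0.234 ] [ 0.4747 -0.1716  0.234 ]
Rk [ 0.603  -0.1453  0.0572] 0.0024025954159391486 [ 0.5734 -0.1075  0.234 ] [ 0.4966 -0.3156  0.234 ]
boardFR [ 0.7131 -0.1627  0.229 ] 0.001008664254605074 [ 0.7109 -0.161   0.234 ] [ 0.7077 -0.1696  0.234 ]
boardFL [0.6726 0.1243 0.2252] 0.004357676176985371 [0.6722 0.1231 0.234 ] [0.6607 0.1046 0.234 ]
flapTR [ 0.6956 -0.1605  0.2267] 0.007115262811659652 [ 0.6899 -0.1566  0.234 ] [ 0.6916 -0.1702  0.234 ]
flapTL [0.659 0.116 0.227] 0.006737396069815537 [0.6604 0.1146 0.234 ] [0.6479 0.1002 0.234 ]
[0.5716 0.0745 0.056 ] [ 0.6043 -0.146   0.056 ]
```

```bash
python3 -m pendant '[[[3.8,3.7,0],[0,0,-5.25]],[[3.8,3.7,0],[0,0,-5.25]],[[3.8,3.7,-0.8],[1.03,-7.43,0]],[[3.8,3.7,-0.8],[1.03,-7.43,0]],[[3.8,3.7,-0.8],[1.03,-7.43,0]]]' 0.65 40
python3 -m pendant '[[[3.8,3.7,-0.8],[1.03,-7.43,0]],[[3.8,3.7,-0.8],[0,0,0]],[[3.8,3.7,-0.8],[0,0,0]],[[3.8,3.7,-0.8],[0,0,0]],[[3.8,3.7,-0.8],[0,0,0]]]'
python3 -m pendant '[[[0,0,0],[0,0,0]]]'
python3 - <<'E'
from h import *
cv2.imwrite('pics/w1.png',env.capture('wrist'))
E
```

```text
time_s: 0.72
tcp_pos: [0.3642, -0.3358, 0.1853]
ee_rot: [3.142, -0.397, 0.137]
force: [-0.2, -0.2, 0.1]
width: 0.0557
gripper_force: 0.0
time_s: 1.35
tcp_pos: [0.5538, -0.1508, 0.145]
ee_rot: [-3.141, -0.524, 0.136]
force: [0.1, -0.9, -0.6]
width: 0.0555
gripper_force: 0.0
time_s: 1.48
tcp_pos: [0.5538, -0.1475, 0.1443]
ee_rot: [-3.139, -0.522, 0.142]
force: [-0.7, 0.2, -0.0]
width: 0.0554
gripper_force: 0.0
```

View pics/w1.png

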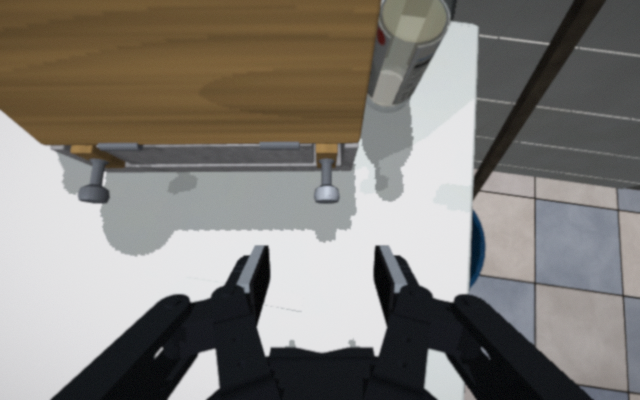

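The wrist view shows the right knob head at about (327,194), the left one at (93,194), and the base front square to the tool. I'll cross-check the knob positions from this view.

```bash
python3 - <<'E'
from h import *
o=env.get_obs();T=np.eye(4);T[:3,:3]=Ro.from_euler('xyz',o['ee_rot']).as_matrix();T[:3,3]=o['tcp_pos']
T=T@env.camera_info('wrist')['T_tool_cam']
print(o['tcp_pos'],plane(ray('wrist',327,194,T),.056),plane(ray('wrist',93,194,T),.056))
E
```

```text
[ 0.55321099 -0.14942013  0.14450396] [ 0.60238556 -0.14852002  0.056     ] [0.57070196 0.0725583  0.056     ]
```

```bash
python3 -m pendant '[[[2,0.2,-3.5],[0,0,0]],[[2,0.2,-3.5],[0,0,0]],[[1.9,0.1,-3.5],[0,0,0]],[[0,0,0],[0,0,0]]]'
python3 -m pendant '[[[0,0,0],[0,0,0]],[[0,0,0],[0,0,0]],[[0,0,0],[0,0,0]],[[0,0,0],[0,0,0]]]' 0 40
python3 -m pendant '[[[-1.5,-0.2,0],[0,0,0]],[[-2,-0.28,0],[0,0,0]]]'
```

```text
time_s: 2.02
tcp_pos: [0.6104, -0.1473, 0.0373]
ee_rot: [-3.136, -0.52, 0.133]
force: [-0.7, 0.6, 0.2]
width: 0.0555
gripper_force: 0.0
time_s: 2.52
tcp_pos: [0.6109, -0.144, 0.0421]
ee_rot: [-3.136, -0.525, 0.137]
force: [-3.8, 9.0, 6.3]
width: 0.0174
gripper_force: 33.7
time_s: 2.78
tcp_pos: [0.5779, -0.1516, 0.0435]
ee_rot: [3.139, -0.528, 0.14]
force: [-0.3, -0.7, 0.7]
width: 0.0001
gripper_force: 0.0
```

The grip slipped off the knob. I'll open, back up a little and look.

```bash
python3 -m pendant '[[[-2,-0.2,1.5],[0,0,0]],[[0,0,0],[0,0,0]],[[0,0,0],[0,0,0]]]' 0.5 40
python3 - <<'E'
from h import *
o=env.get_obs();T=np.eye(4);T[:3,:3]=Ro.from_euler('xyz',o['ee_rot']).as_matrix();T[:3,3]=o['tcp_pos']
np.save('T.npy',T@env.camera_info('wrist')['T_tool_cam']);print(T)
i=env.capture('wrist');s=env.capture('side')[200:320,230:390]
i=cv2.resize(i[:,100:500],None,fx=1,fy=1);s=cv2.resize(s,(400,300))
cv2.imwrite('pics/w2.png',np.vstack([i[100:400],s]))
E
```

```text
time_s: 3.15
tcp_pos: [0.5576, -0.1549, 0.0565]
ee_rot: [3.14, -0.526, 0.137]
force: [-0.0, 0.1, -0.0]
width: 0.0423
gripper_force: 0.0
[[ 0.8569946   0.13539588  0.49722049  0.55762434]
 [ 0.11786651 -0.99079046  0.06664646 -0.15485289]
 [ 0.50166497  0.00148999 -0.86506071  0.05654058]
 [ 0.          0.          0.          1.        ]]
```

View pics/w2.png

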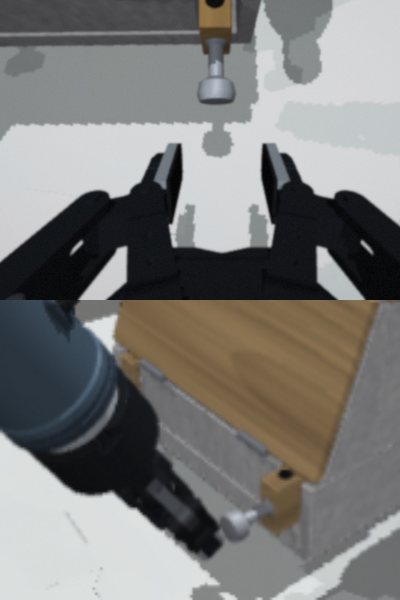

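The support came out by about 2 cm. The knob head is now at wrist (316,190) and side (324,290).

```bash
python3 - <<'E'
from h import *
T=np.load('T.npy');w=ray('wrist',316,190,T)
print(tri(w,ray('side',324,289.6)),plane(w,.056))
E
```

```text
(array([ 0.58808725, -0.14778293,  0.05613885]), np.float64(0.0013467165606531563)) [ 0.58877216 -0.14799422  0.056     ]
```

```bash
python3 -m pendant '[[[2.2,0.4,-1.1],[0,0,0]],[[2.2,0.4,-1.1],[0,0,0]],[[0,0,0],[0,0,0]]]' 0.55 60
python3 -m pendant '[[[0,0,0],[0,0,0]],[[0,0,0],[0,0,0]],[[0,0,0],[0,0,0]],[[0,0,0],[0,0,0]],[[0,0,0],[0,0,0]]]' 0 60
python3 -m pendant '[[[-0.7,-0.1,0],[0,0,0]],[[-0.7,-0.1,0],[0,0,0]]]'
```

```text
time_s: 3.62
tcp_pos: [0.6017, -0.1451, 0.0321]
ee_rot: [-3.14, -0.523, 0.137]
force: [-0.7, -0.4, 0.1]
width: 0.0472
gripper_force: 0.0
time_s: 4.25
tcp_pos: [0.6004, -0.1454, 0.0333]
ee_rot: [-3.14, -0.523, 0.136]
force: [-3.1, 3.8, 3.7]
width: 0.0208
gripper_force: 59.4
time_s: 4.5
tcp_pos: [0.5869, -0.1474, 0.0334]
ee_rot: [-3.14, -0.524, 0.137]
force: [2.5, 3.5, -0.2]
width: 0.0208
gripper_force: 59.5
```

```bash
python3 -m pendant '[[[-1.5,-0.2,0],[0,0,0]],[[-1.5,-0.2,0],[0,0,0]],[[-1.5,-0.2,0],[0,0,0]],[[-1.5,-0.22,0],[0,0,0]]]'
python3 -m pendant '[[[-0.8,-0.1,0],[0,0,0]],[[-0.8,-0.1,0],[0,0,0]]]'
python3 -m pendant '[[[-0.4,-0.06,0],[0,0,0]],[[-0.4,-0.06,0],[0,0,0]]]'
python3 -m pendant '[[[-0.3,-0.04,0],[0,0,0]]]'
python3 -m pendant '[[[-0.3,-0.04,0],[0,0,0]]]'
```

```text
time_s: 5.0
tcp_pos: [0.5267, -0.1565, 0.0334]
ee_rot: [-3.141, -0.524, 0.136]
force: [3.0, 2.3, -3.8]
width: 0.0211
gripper_force: 59.7
time_s: 5.25
tcp_pos: [0.5108, -0.1588, 0.0334]
ee_rot: [3.141, -0.524, 0.136]
force: [4.3, -0.5, -4.1]
width: 0.0207
gripper_force: 59.6
time_s: 5.5
tcp_pos: [0.503, -0.16, 0.0334]
ee_rot: [3.141, -0.524, 0.136]
force: [3.4, -0.9, -4.7]
width: 0.0211
gripper_force: 59.7
time_s: 5.62
tcp_pos: [0.5004, -0.1604, 0.0336]
ee_rot: [3.141, -0.524, 0.136]
force: [25.2, 2.1, -18.7]
width: 0.0209
gripper_force: 59.7
time_s: 5.75
tcp_pos: [0.4999, -0.1605, 0.0341]
ee_rot: [-3.139, -0.528, 0.134]
force: [57.5, 6.2, -44.8]
width: 0.0202
gripper_force: 60.9
```

```bash
python3 -m pendant '[[[0.5,0.05,0],[0,0,0]],[[0,0,0],[0,0,0]]]'
python3 -m pendant '[[[0,0,0],[0,0,0]],[[0,0,0],[0,0,0]],[[-2,-0.27,3.5],[0,0,0]],[[-2,-0.27,3.5],[0,0,0]]]' 0.6
python3 -m pendant '[[[1.6,5.8,0],[0,0,0]],[[1.6,5.8,0],[0,0,0]],[[1.5,5.8,0],[0,0,0]],[[1.5,5.8,0],[0,0,0]],[[0,0,0],[0,0,0]]]'
python3 - <<'E'
from h import *
o=env.get_obs();T=np.eye(4);T[:3,:3]=Ro.from_euler('xyz',o['ee_rot']).as_matrix();T[:3,3]=o['tcp_pos']
np.save('T.npy',T@env.camera_info('wrist')['T_tool_cam']);print(T[:3,3])
cv2.imwrite('pics/w3.png',env.capture('wrist'))
E
```

```text
time_s: 6.0
tcp_pos: [0.5024, -0.1601, 0.0335]
ee_rot: [3.141, -0.524, 0.137]
force: [2.6, -0.6, -2.1]
width: 0.0207
gripper_force: 67.4
time_s: 6.5
tcp_pos: [0.4607, -0.1644, 0.1034]
ee_rot: [-3.139, -0.522, 0.136]
force: [0.4, -1.0, 0.7]
width: 0.0513
gripper_force: 0.0
time_s: 7.12
tcp_pos: [0.5215, 0.0666, 0.1029]
ee_rot: [-3.14, -0.521, 0.145]
force: [-0.1, 0.6, -0.3]
width: 0.0513
gripper_force: 0.0
[0.52145138 0.06657328 0.10287984]
```

View pics/w3.png

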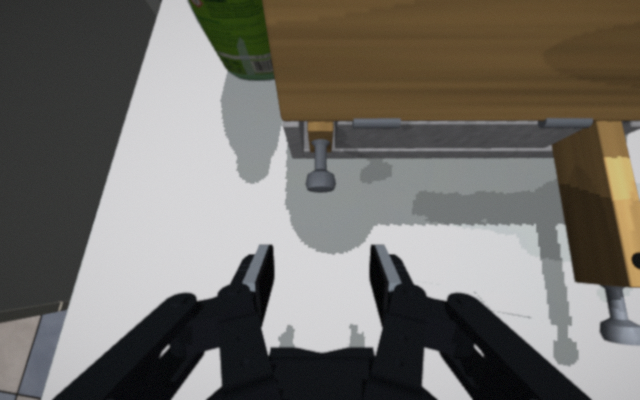

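The left knob is centred at (320,181) and the right support is fully out. Next I'll grip the left knob and pull.

```bash
python3 -m pendant '[[[2,0.3,-2.4],[0,0,0]],[[2.1,0.3,-2.4],[0,0,0]],[[2,0.25,-2.2],[0,0,0]],[[0,0,0],[0,0,0]]]'
python3 -m pendant '[[[0,0,0],[0,0,0]],[[0,0,0],[0,0,0]],[[0,0,0],[0,0,0]],[[0,0,0],[0,0,0]],[[0,0,0],[0,0,0]]]' 0 60
python3 -m pendant '[[[-0.7,-0.1,0],[0,0,0]],[[-0.7,-0.1,0],[0,0,0]]]'
```

```text
time_s: 7.68
tcp_pos: [0.5833, 0.0674, 0.0313]
ee_rot: [-3.14, -0.519, 0.132]
force: [-0.1, 0.2, -0.7]
width: 0.0514
gripper_force: 0.0
time_s: 8.3
tcp_pos: [0.5801, 0.0758, 0.0339]
ee_rot: [-3.131, -0.519, 0.138]
force: [-1.9, 25.8, 8.7]
width: 0.0205
gripper_force: 58.5
time_s: 8.55
tcp_pos: [0.5662, 0.0738, 0.0339]
ee_rot: [-3.13, -0.519, 0.139]
force: [-0.1, 25.6, 6.7]
width: 0.0208
gripper_force: 59.3
```

```bash
python3 -m pendant '[[[-1.5,0.5,0],[0,0,0]],[[-1.5,-0.2,0],[0,0,0]],[[-1.5,-0.2,0],[0,0,0]],[[-1.5,-0.2,0],[0,0,0]],[[-1.5,-0.2,0],[0,0,0]]]'
python3 -m pendant '[[[-0.7,-0.1,0],[0,0,0]],[[-0.6,-0.1,0],[0,0,0]]]'
python3 -m pendant '[[[-0.4,-0.06,0],[0,0,0]],[[-0.4,-0.06,0],[0,0,0]]]'
python3 -m pendant '[[[-0.3,-0.04,0],[0,0,0]]]'
```

```text
time_s: 9.18
tcp_pos: [0.4919, 0.0631, 0.0343]
ee_rot: [-3.137, -0.516, 0.135]
force: [4.6, -2.8, -18.3]
width: 0.0204
gripper_force: 60.1
time_s: 9.43
tcp_pos: [0.4799, 0.0613, 0.0344]
ee_rot: [-3.137, -0.517, 0.135]
force: [3.3, -2.4, -24.9]
width: 0.0205
gripper_force: 59.6
time_s: 9.68
tcp_pos: [0.4726, 0.0602, 0.0344]
ee_rot: [-3.137, -0.517, 0.136]
force: [4.0, -3.9, -24.9]
width: 0.0204
gripper_force: 59.5
time_s: 9.8
tcp_pos: [0.4696, 0.0597, 0.0344]
ee_rot: [-3.137, -0.517, 0.136]
force: [4.6, -3.8, -26.3]
width: 0.0207
gripper_force: 59.5
```

```bash
python3 -m pendant '[[[-0.3,-0.04,0],[0,0,0]]]'
python3 -m pendant '[[[-0.3,-0.04,0],[0,0,0]]]'
```

```text
time_s: 9.93
tcp_pos: [0.4667, 0.0593, 0.0344]
ee_rot: [-3.137, -0.517, 0.136]
force: [4.0, -4.2, -25.8]
width: 0.0204
gripper_force: 59.5
time_s: 10.05
tcp_pos: [0.4648, 0.0589, 0.0348]
ee_rot: [-3.137, -0.519, 0.136]
force: [29.5, 2.4, -50.5]
width: 0.0203
gripper_force: 60.6
```

```bash
python3 -m pendant '[[[0.5,0.05,0.3],[0,0,0]],[[0,0,0],[0,0,0]]]'
python3 -m pendant '[[[0,0,0],[0,0,0]],[[0,0,0],[0,0,0]],[[-2,-0.27,3.5],[0,0,0]],[[-2,-0.27,3.5],[0,0,0]],[[0,0,1.5],[0,0,0]]]' 0.6
python3 -m pendant '[[[4.8,-2.1,2.3],[0,0,0]],[[4.8,-2.1,2.3],[0,0,0]],[[4.8,-2.1,2.3],[0,0,0]],[[4.8,-2.1,2.3],[0,0,0]],[[0,0,0],[0,0,0]]]' 0
python3 - <<'E'
from h import *
o=env.get_obs();print(o['tcp_pos'])
i=env.capture('top')[60:310,200:450];cv2.imwrite('pics/t4.png',cv2.resize(i,None,fx=2.4,fy=2.4))
E
```

```text
time_s: 10.3
tcp_pos: [0.4656, 0.0592, 0.0347]
ee_rot: [-3.137, -0.511, 0.135]
force: [1.9, -10.1, -43.0]
width: 0.0202
gripper_force: 62.8
time_s: 10.92
tcp_pos: [0.4363, 0.056, 0.1211]
ee_rot: [-3.137, -0.53, 0.14]
force: [0.2, -0.4, 0.2]
width: 0.0509
gripper_force: 0.0
time_s: 11.55
tcp_pos: [0.6327, -0.0299, 0.2148]
ee_rot: [-3.139, -0.533, 0.139]
force: [-0.0, -0.4, -0.5]
width: 0.0001
gripper_force: 0.0
[ 0.63272092 -0.02994263  0.21484529]
```

View pics/t4.png

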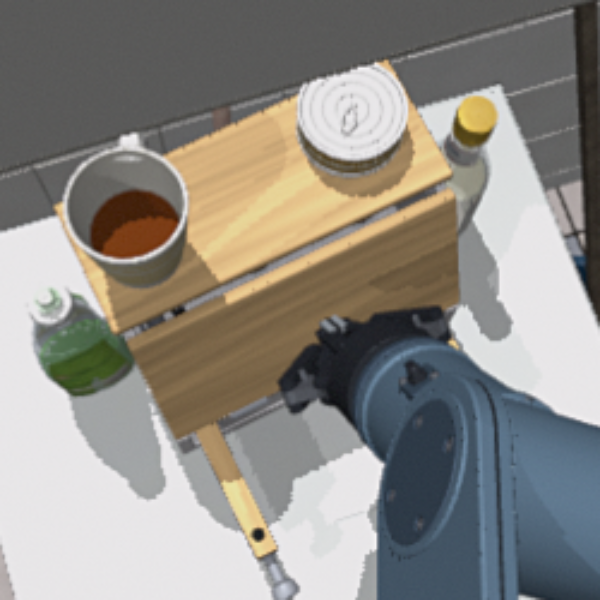

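The left support is fully out and the closed fingertips are about 3 cm in front of the flap. I'll feel forward in small steps.

```bash
python3 -m pendant '[[[1.2,0.16,-0.2],[0,0,0]],[[1,0.13,-0.2],[0,0,0]],[[0,0,0],[0,0,0]]]' | egrep 'tcp|force:'
for i in 1; do python3 -m pendant '[[[0.2,0.03,-0.06],[0,0,0]],[[0,0,0],[0,0,0]]]' | egrep 'tcp|^force:'
python3 -m pendant '[[[0.2,0.03,-0.06],[0,0,0]],[[0,0,0],[0,0,0]]]' | egrep 'tcp|^force:'; 
python3 -m pendant '[[[0.2,0.03,-0.06],[0,0,0]],[[0,0,0],[0,0,0]]]' | egrep 'tcp|^force:'; done
```

```text
tcp_pos: [0.6494, -0.0239, 0.2048]
force: [-0.7, -0.5, 0.0]
gripper_force: 0.0
tcp_pos: [0.6512, -0.0242, 0.2046]
force: [-0.1, -0.1, 0.1]
tcp_pos: [0.6534, -0.0241, 0.2042]
force: [0.8, 0.4, -1.0]
tcp_pos: [0.6554, -0.0237, 0.2035]
force: [-0.0, -0.2, -0.6]
```

```bash
P(){ egrep 'tcp|^force:'; }
python3 -m pendant '[[[0.2,0.03,0],[0,0,0]],[[0,0,0],[0,0,0]]]' | P
python3 -m pendant '[[[0.2,0.03,0],[0,0,0]],[[0,0,0],[0,0,0]]]' | P
python3 -m pendant '[[[0.15,0.02,0],[0,0,0]],[[0,0,0],[0,0,0]]]' | P
```

```text
tcp_pos: [0.6575, -0.0234, 0.2036]
force: [-1.1, -0.2, 0.8]
tcp_pos: [0.6595, -0.0231, 0.2036]
force: [-0.7, -0.2, -0.4]
tcp_pos: [0.6609, -0.0229, 0.2036]
force: [-0.1, 0.0, 0.5]
```

```bash
python3 -m pendant '[[[0.15,0.02,0],[0,0,0]],[[0,0,0],[0,0,0]]]' | egrep 'tcp|^force:'
```

```text
tcp_pos: [0.6624, -0.0227, 0.2036]
force: [-0.3, -1.0, -0.5]
```

```bash
P(){ egrep 'tcp|^force:'; }
python3 -m pendant '[[[0.15,0.02,0],[0,0,0]],[[0,0,0],[0,0,0]]]' | P
python3 -m pendant '[[[0.15,0.02,0],[0,0,0]],[[0,0,0],[0,0,0]]]' | P
python3 -m pendant '[[[0.15,0.02,0],[0,0,0]],[[0,0,0],[0,0,0]]]' | P
```

```text
tcp_pos: [0.6639, -0.0225, 0.2036]
force: [-0.4, 0.4, 0.6]
tcp_pos: [0.6654, -0.0223, 0.2035]
force: [0.6, 0.2, 0.5]
tcp_pos: [0.6669, -0.0221, 0.2036]
force: [0.5, -1.0, 0.4]
```

```bash
P(){ egrep 'tcp|^force:'; }
python3 -m pendant '[[[0.15,0.02,0],[0,0,0]],[[0,0,0],[0,0,0]]]' | P
python3 -m pendant '[[[0.15,0.02,0],[0,0,0]],[[0,0,0],[0,0,0]]]' | P
python3 -m pendant '[[[0.15,0.02,0],[0,0,0]],[[0,0,0],[0,0,0]]]' | P
```

```text
tcp_pos: [0.6684, -0.0219, 0.2036]
force: [-0.7, -0.1, 0.1]
tcp_pos: [0.6699, -0.0217, 0.2036]
force: [0.5, -0.2, 0.3]
tcp_pos: [0.6715, -0.0215, 0.2036]
force: [-0.2, 0.1, 0.4]
```

```bash
P(){ egrep 'tcp|^force:'; }
python3 -m pendant '[[[0.15,0.02,0],[0,0,0]],[[0,0,0],[0,0,0]]]' | P
python3 -m pendant '[[[0.15,0.02,0],[0,0,0]],[[0,0,0],[0,0,0]]]' | P
python3 -m pendant '[[[0.15,0.02,0],[0,0,0]],[[0,0,0],[0,0,0]]]' | P
```

```text
tcp_pos: [0.673, -0.0213, 0.2036]
force: [0.6, -0.2, -0.1]
tcp_pos: [0.6744, -0.0211, 0.2036]
force: [-0.2, 0.1, -0.0]
tcp_pos: [0.6759, -0.0209, 0.2036]
force: [0.6, -0.8, 0.2]
```

```bash
P(){ egrep 'tcp|^force:'; }
python3 -m pendant '[[[0.15,0.02,0],[0,0,0]],[[0,0,0],[0,0,0]]]' | P
python3 -m pendant '[[[0.15,0.02,0],[0,0,0]],[[0,0,0],[0,0,0]]]' | P
python3 - <<'E'
from h import *
i=env.capture('side')[130:290,240:420];cv2.imwrite('pics/s5.png',cv2.resize(i,None,fx=3.3,fy=3.3))
E
```

```text
tcp_pos: [0.677, -0.0207, 0.2033]
force: [-1.9, -0.7, 1.0]
tcp_pos: [0.6782, -0.0205, 0.203]
force: [-5.1, -1.7, 1.3]
```

View pics/s5.png

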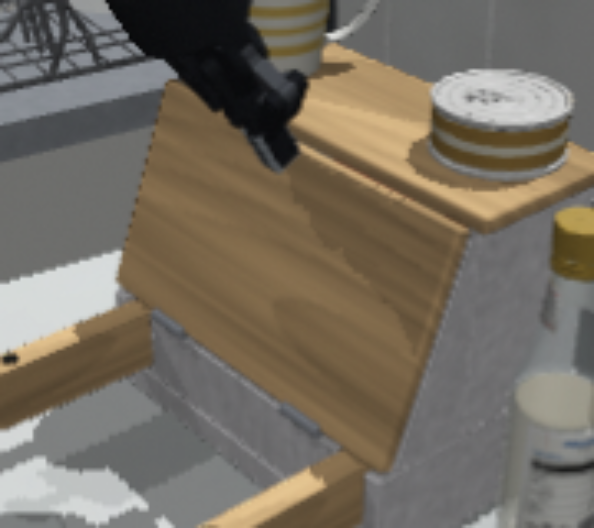

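The fingertips are in contact below the flap's edge, with 5 N felt. Both supports are visible, fully out. I'll press on in 1 mm steps.

```bash
P(){ egrep 'tcp|^force:'; }
python3 -m pendant '[[[0.1,0.013,-0.03],[0,0,0]],[[0,0,0],[0,0,0]]]' | P
python3 -m pendant '[[[0.1,0.013,-0.03],[0,0,0]],[[0,0,0],[0,0,0]]]' | P
python3 -m pendant '[[[0.1,0.013,-0.03],[0,0,0]],[[0,0,0],[0,0,0]]]' | P
```

```text
tcp_pos: [0.6791, -0.0203, 0.2027]
force: [-5.2, -1.6, 0.5]
tcp_pos: [0.6801, -0.0202, 0.2023]
force: [-6.5, -1.1, 1.4]
tcp_pos: [0.681, -0.0201, 0.202]
force: [-5.5, -0.5, 0.5]
```

```bash
P(){ egrep 'tcp|^force:'; }
python3 -m pendant '[[[0.1,0.013,-0.03],[0,0,0]],[[0,0,0],[0,0,0]]]' | P
python3 -m pendant '[[[0.1,0.013,-0.03],[0,0,0]],[[0,0,0],[0,0,0]]]' | P
```

```text
tcp_pos: [0.682, -0.0199, 0.2016]
force: [-5.1, -1.6, 1.1]
tcp_pos: [0.6829, -0.0198, 0.2013]
force: [-5.8, -1.4, 1.1]
```

```bash
P(){ egrep 'tcp|^force:'; }
python3 -m pendant '[[[0.1,0.013,-0.03],[0,0,0]],[[0,0,0],[0,0,0]]]' | P
python3 -m pendant '[[[0.1,0.013,-0.03],[0,0,0]],[[0,0,0],[0,0,0]]]' | P
```

```text
tcp_pos: [0.6839, -0.0196, 0.2009]
force: [-6.3, -1.7, 1.6]
tcp_pos: [0.6847, -0.0195, 0.2006]
force: [-6.9, -1.1, 2.4]
```

```bash
P(){ egrep 'tcp|^force:'; }
python3 -m pendant '[[[0.1,0.013,-0.03],[0,0,0]],[[0,0,0],[0,0,0]]]' | P
python3 -m pendant '[[[-0.8,-0.11,0.1],[0,0,0]],[[0,0,0],[0,0,0]]]' | P
python3 -m pendant '[[[-0.8,-0.11,0.1],[0,0,0]],[[0,0,0],[0,0,0]]]' | P
```

```text
tcp_pos: [0.6848, -0.0195, 0.2005]
force: [-14.1, -2.8, 6.5]
tcp_pos: [0.6786, -0.0206, 0.2026]
force: [-4.6, 0.6, 2.3]
tcp_pos: [0.6706, -0.0218, 0.2036]
force: [-3.6, -0.5, 2.3]
```

The latch is sprung: the flap follows my retreat with 4 N. Next I'll back off, rise, straighten the tool and look at the gap.

```bash
P(){ egrep 'tcp|^force:|ee_rot'; }
python3 -m pendant '[[[-3,-0.4,0],[0,0,0]],[[-4,-0.5,0.5],[0,0,0]],[[-4,-0.5,1],[0,0,0]],[[0,0,4],[0,0,0]],[[0,0,4.6],[0,0,0]]]' | P
python3 -m pendant '[[[2.3,0.3,0],[-1.03,7.43,0]],[[2.3,0.3,0],[-1.03,7.43,0]],[[2.3,0.3,0],[-1.03,7.43,0]],[[2.3,0.3,0],[-1.03,7.43,0]],[[0,0,0],[0,0,0]]]' | P
python3 -m pendant '[[[0,0,0],[0,0,0]],[[0,0,0],[0,0,0]]]' | P
python3 - <<'E'
from h import *
i=env.capture('wrist')[:,120:520];s=env.capture('side')[110:290,200:420]
cv2.imwrite('pics/w6.png',np.hstack([i,cv2.resize(s,(400,327))[:327] if 0 else cv2.copyMakeBorder(cv2.resize(s,(400,327)),0,73,0,0,0)]))
E
```

```text
tcp_pos: [0.56, -0.0357, 0.3044]
ee_rot: [-3.132, -0.523, 0.135]
force: [0.6, -0.8, 0.4]
tcp_pos: [0.6562, -0.023, 0.2979]
ee_rot: [-3.131, 0.007, 0.139]
force: [-0.4, -0.1, -1.2]
tcp_pos: [0.6519, -0.0237, 0.3058]
ee_rot: [-3.134, -0.003, 0.137]
force: [-0.5, -0.8, 0.4]
```

View pics/w6.png

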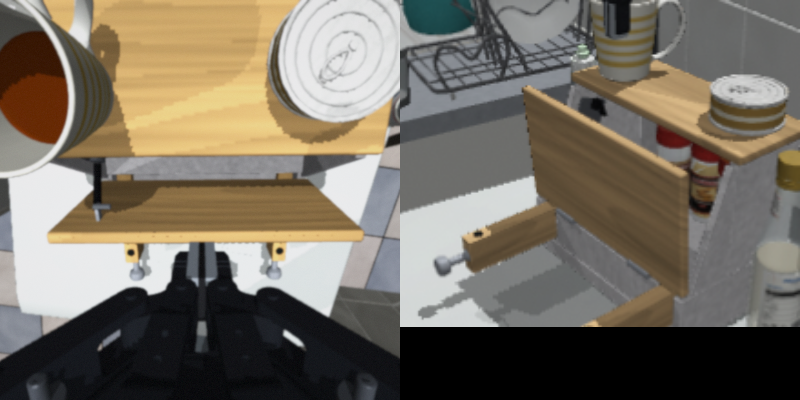

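The flap stands sprung open. In the wrist view its free edge is at rows 233–242 and the top board's front edge is at row 155.

```bash
python3 - <<'E'
from h import *
o=env.get_obs();T=np.eye(4);T[:3,:3]=Ro.from_euler('xyz',o['ee_rot']).as_matrix();T[:3,3]=o['tcp_pos']
T=T@env.camera_info('wrist')['T_tool_cam'];print(o['tcp_pos'])
for v,z in((233,.238),(242,.238),(155,.234)):print(v,plane(ray('wrist',320,v,T),z))
E
```

```text
[ 0.65188695 -0.02385917  0.30637692]
233 [ 0.62504289 -0.02691126  0.238     ]
242 [ 0.61645936 -0.02808844  0.238     ]
155 [ 0.69188935 -0.01769564  0.234     ]
```

```bash
P(){ egrep 'tcp|^force:'; }
python3 -m pendant '[[[0,0,-4.8],[0,0,0]],[[0,0,-4.8],[0,0,0]],[[0,0,0],[0,0,0]]]' | P
python3 -m pendant '[[[-1,-0.14,0],[0,0,0]],[[0,0,0],[0,0,0]]]' | P
python3 -m pendant '[[[-0.73,-0.1,-0.1],[0,0,0]],[[-0.73,-0.1,-0.1],[0,0,0]],[[-0.73,-0.1,-0.1],[0,0,0]],[[-0.73,-0.1,-0.1],[0,0,0]]]' | P
```

```text
tcp_pos: [0.6495, -0.0233, 0.2054]
force: [-0.4, -0.7, 0.2]
tcp_pos: [0.6435, -0.0255, 0.2117]
force: [-0.3, -0.2, -0.3]
tcp_pos: [0.6131, -0.0292, 0.2041]
force: [0.5, -0.1, -1.3]
```

```bash
P(){ egrep 'tcp|^force:'; }
python3 -m pendant '[[[-0.72,-0.1,-0.3],[0,0,0]],[[-0.72,-0.1,-0.3],[0,0,0]]]' | P
python3 -m pendant '[[[-0.72,-0.1,-0.4],[0,0,0]],[[-0.72,-0.1,-0.4],[0,0,0]]]' | P
python3 - <<'E'
from h import *
cv2.imwrite('pics/w7.png',env.capture('wrist'));cv2.imwrite('pics/s7.png',env.capture('side'))
E
```

```text
tcp_pos: [0.5986, -0.0311, 0.1978]
force: [1.1, 0.4, 0.4]
tcp_pos: [0.5842, -0.0331, 0.1897]
force: [0.1, 0.8, 0.9]
```

```bash
cat > m.py <<'E'
import cv2,numpy as np
def wood(f,cols):
    h=cv2.cvtColor(cv2.imread(f),cv2.COLOR_BGR2HSV)
    m=cv2.inRange(h,(8,60,50),(25,220,255))
    for c in cols:
        r=np.flatnonzero(np.diff(np.r_[0,m[:,c],0].astype(int)));r=r.reshape(-1,2)
        print(c,[tuple(map(int,x)) for x in r if x[1]-x[0]>3])
E
python3 -c "
from m import *
wood('pics/w7.png',[200,240,400,440]);print();wood('pics/s7.png',range(250,400,15))"
```

```text
200 [(0, 33), (129, 305)]
240 [(0, 32), (139, 292)]
400 [(0, 29), (138, 291)]
440 [(0, 29), (127, 304)]

250 [(172, 183), (234, 256)]
265 [(182, 203), (228, 249)]
280 [(191, 243)]
295 [(201, 231), (292, 302), (309, 313)]
310 [(151, 159), (210, 242), (284, 311)]
325 [(132, 136), (155, 170), (220, 253), (276, 302)]
340 [(143, 178), (240, 264), (268, 294)]
355 [(149, 185), (206, 211), (212, 217), (266, 274)]
370 [(159, 173), (177, 193), (202, 209), (212, 221)]
385 [(169, 174), (177, 181), (184, 201)]
```

```bash
cat > ang.py <<'E'
from h import *
c,s=np.cos(.137),np.sin(.137);X=np.array([c,s,0])
def ang(r,hx=.632):   # ray meets circle of the flap edge
    H=np.array([hx,-.0277,.086]);o=np.array([(r[0]-H)@X,r[0][2]-H[2]]);d=np.array([r[1]@X,r[1][2]])
    a,b,k=d@d,2*o@d,o@o-.152**2;D=b*b-4*a*k
    if D<0:return 'miss',np.sqrt(o@o-(o@d)**2/a)
    return [ (lambda p:(round(.349+np.arctan2(-p[0],p[1]),3),p.round(3)))(o+d*t) for t in((-b-D**.5)/2/a,(-b+D**.5)/2/a)]
def wristT():
    o=env.get_obs();T=np.eye(4);T[:3,:3]=Ro.from_euler('xyz',o['ee_rot']).as_matrix();T[:3,3]=o['tcp_pos']
    return T@env.camera_info('wrist')['T_tool_cam']
E
python3 -c "
from ang import *
T=wristT()
for p in((200,305),(240,292),(400,291),(440,304)):print(p,ang(ray('wrist',*p,T)))
for p in((250,172),(265,182),(295,201),(325,220)):print(p,ang(ray('side',*p)))
"
```

```text
(200, 305) [(np.float64(0.869), array([-0.076,  0.132])), (np.float64(1.628), array([-0.146,  0.044]))]
(240, 292) [(np.float64(0.766), array([-0.062,  0.139])), (np.float64(1.813), array([-0.151,  0.016]))]
(400, 291) [(np.float64(0.753), array([-0.06,  0.14])), (np.float64(1.838), array([-0.151,  0.012]))]
(440, 304) [(np.float64(0.846), array([-0.072,  0.134])), (np.float64(1.667), array([-0.147,  0.038]))]
(250, 172) [(np.float64(0.823), array([-0.069,  0.135])), (np.float64(-1.709), array([ 0.134, -0.071]))]
(265, 182) [(np.float64(0.824), array([-0.069,  0.135])), (np.float64(-1.71), array([ 0.134, -0.071]))]
(295, 201) [(np.float64(0.814), array([-0.068,  0.136])), (np.float64(-1.694), array([ 0.135, -0.069]))]
(325, 220) [(np.float64(0.805), array([-0.067,  0.136])), (np.float64(-1.681), array([ 0.136, -0.067]))]
```

```bash
cat > look.py <<'E'
from ang import *
from m import wood
import sys
f='pics/'+sys.argv[1]+'.png';cv2.imwrite(f,env.capture('side'));wood(f,[225,235,245,255,265,275,290,305])
E
python3 -m pendant '[[[-0.67,-0.09,-0.35],[0,0,0]],[[-0.67,-0.09,-0.35],[0,0,0]],[[-0.67,-0.09,-0.4],[0,0,0]],[[0,0,0],[0,0,0]]]' | egrep 'tcp|^force'
python3 look.py s8
```

```text
tcp_pos: [0.5639, -0.0357, 0.1788]
force: [-0.1, -0.2, -0.1]
225 []
235 [(240, 247)]
245 [(185, 193), (236, 258), (378, 384)]
255 [(192, 201), (232, 254)]
265 [(199, 208), (228, 249)]
275 [(207, 216), (223, 245)]
290 [(217, 228)]
305 [(147, 160), (227, 239), (293, 314)]
```

```bash
python3 -c "
from ang import *
for p in((245,185),(255,192),(265,199),(290,217)):print(p,ang(ray('side',*p))[0])
"
python3 -m pendant '[[[-0.6,-0.08,-0.5],[0,0,0]],[[-0.5,-0.07,-0.6],[0,0,0]],[[-0.5,-0.07,-0.6],[0,0,0]],[[-0.5,-0.07,-0.6],[0,0,0]],[[0,0,0],[0,0,0]]]' | egrep 'tcp|^force'
python3 look.py s9
```

```text
(245, 185) (np.float64(1.012), array([-0.094,  0.12 ]))
(255, 192) (np.float64(1.01), array([-0.093,  0.12 ]))
(265, 199) (np.float64(1.008), array([-0.093,  0.12 ]))
(290, 217) (np.float64(1.007), array([-0.093,  0.12 ]))
tcp_pos: [0.5429, -0.0386, 0.1555]
force: [0.8, 0.1, 0.3]
225 [(214, 223)]
235 [(214, 232), (240, 247)]
245 [(214, 258), (378, 384)]
255 [(214, 254)]
265 [(214, 260)]
275 [(219, 268)]
290 [(221, 282)]
305 [(147, 160), (233, 284), (294, 314)]
```

```bash
python3 -m pendant '[[[0,0,0],[0,0,0]],[[0,0,0],[0,0,0]],[[0,0,0],[0,0,0]],[[0,0,0],[0,0,0]]]' | egrep 'tcp|^force'
python3 look.py s10; python3 - <<'E'
from ang import *
c=env.camera_info('side');K=c['camera_matrix'];T=np.linalg.inv(c['T'])
# predicted left free-edge corner & right corner (top face) at q=1.92: level
for q in(1.3,1.6,1.8,1.92):
    f=q-.349;out=[]
    for y in(.14,-.14):
        P=np.array([.632,-.0277,.086])+X*(-.152*np.sin(f)+.006*np.cos(f))+np.array([-s,c,0])*y+[0,0,.152*np.cos(f)+.006*np.sin(f)]
        p=T[:3,:3]@P+T[:3,3];out.append(cv2.projectPoints(p[None],np.zeros(3),np.zeros(3),K,np.array([c['k1'],0,0,0,0.]))[0].ravel().round(1))
    print(q,*out)
E
```

```text
tcp_pos: [0.5438, -0.0387, 0.1562]
force: [0.3, 0.7, -0.4]
225 [(234, 245)]
235 [(235, 255)]
245 [(226, 265), (378, 384)]
255 [(222, 275)]
265 [(218, 285)]
275 [(219, 295)]
290 [(221, 309)]
305 [(147, 160), (234, 314)]Traceback (most recent call last):
  File "<stdin>", line 7, in <module>
TypeError: unsupported operand type(s) for *: 'dict' and 'float'
```

```bash
python3 -m pendant '[[[0,0,0],[0,0,0]],[[0,0,0],[0,0,0]],[[0,0,0],[0,0,0]],[[0,0,0],[0,0,0]]]' | egrep 'tcp|^force|time'
python3 look.py s11; python3 - <<'E'
from ang import *
k=env.camera_info('side');K=k['camera_matrix'];T=np.linalg.inv(k['T'])
for q in(1.3,1.6,1.8,1.87,1.92,1.97):
    f=q-.349;out=[]
    for y in(.14,-.14):
        P=np.array([.632,-.0277,.086])+X*(-.152*np.sin(f)+.006*np.cos(f))+np.array([-s,c,0])*y+np.array([0,0,.152*np.cos(f)+.006*np.sin(f)])
        p=T[:3,:3]@P+T[:3,3];out.append(cv2.projectPoints(p[None],np.zeros(3),np.zeros(3),K,np.array([k['k1'],0,0,0,0.]))[0].ravel().round(1))
    print(q,*out)
E
```

```text
time_s: 24.62
tcp_pos: [0.5437, -0.0387, 0.1562]
force: [-0.4, 0.1, -0.4]
225 [(234, 245)]
235 [(235, 255)]
245 [(226, 265), (378, 384)]
255 [(222, 275)]
265 [(218, 285)]
275 [(219, 295)]
290 [(221, 309)]
305 [(147, 160), (234, 314)]
1.3 [227.4 194.2] [305.6 257.1]
1.6 [220.4 213.6] [295.5 281.4]
1.8 [219.  226.3] [292.5 296.6]
1.87 [219.1 230.6] [292.1 301.5]
1.92 [219.3 233.5] [292.1 304.9]
1.97 [219.8 236.4] [292.3 308.2]
```

The flap is still, and its edge projects within about 1 px of the level position. I'll raise the tool clear, check the bystanders and hand in.

```bash
python3 -m pendant '[[[0,0,3],[0,0,0]],[[-2,0,4],[0,0,0]],[[-3,0,4],[0,0,0]],[[0,0,0],[0,0,0]],[[0,0,0],[0,0,0]]]' | egrep 'tcp|^force|time'
python3 look.py s12; python3 - <<'E'
from h import *
a=cv2.imread('pics/side0.png');b=cv2.imread('pics/s12.png');t0=cv2.imread('pics/top0.png');t=env.capture('top')
for n,p,q,(x,y,w,h) in(('bottle',a,b,(395,195,32,110)),('tin',a,b,(368,150,48,35)),('mug',a,b,(303,103,54,50)),('soap',t0,t,(210,178,45,45)),('tin_t',t0,t,(322,85,50,48))):
    r=cv2.matchTemplate(q[y-12:y+h+12,x-12:x+w+12],p[y:y+h,x:x+w],cv2.TM_CCOEFF_NORMED);m=cv2.minMaxLoc(r);print(n,round(m[1],3),np.array(m[3])-12)
E
```

```text
time_s: 25.3
tcp_pos: [0.4937, -0.0386, 0.2658]
force: [-0.1, 1.0, -0.4]
225 [(234, 245)]
235 [(235, 255)]
245 [(226, 265), (378, 384)]
255 [(222, 275)]
265 [(218, 285)]
275 [(214, 295)]
290 [(221, 309)]
305 [(147, 160), (234, 314)]
bottle 1.0 [0 0]
tin 1.0 [0 0]
mug 1.0 [0 0]
soap 0.999 [0 0]
tin_t 0.999 [0 0]
```

```bash
python3 -c "
from plant import env
print(env.hand_in())"
```

```text
the job is handed in; nothing more can be done
None
```

I handed the job in at about 25 s: both supports are out to their stops, the flap is down and looks level in the side view, the arm is clear of everything, and the tin, mug and bottles haven't moved; `hand_in` returned no verdict.

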